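# Fit the matching press plate to the sweets press

### The job

Find the press plate whose two holes drop over the dowel pins of the sweets press, trying them on if need be, and seat it flat on the press, covering the mould. Then turn the press's latch fully over the plate to lock it. The two plates that do not fit must end up lying flat on the worktop, grips up, off the press; do not disturb the jar, the wooden stamp and the piping nozzle.

Things in the scene. Friction and masses are not known exactly. Their poses are not given: they have to be found in the camera images.
- press_bed: sweets press: fixed pale aluminium frame round a black mould. Origin on the worktop under the mould's centre; frame from x = -72 to +120 mm, 100 mm wide in y; flat top 22 mm up. Two dark steel dowel pins, 8 mm thick, bevelled, stand 9.5 mm above that top at x = +52 and -52 mm, y = 0
- press_seat (a point): point on the flat top of the press midway between the pins, 22 mm above the worktop, where the middle of the seated plate's underside belongs; axes as the press's. The plate's x lies along the press's x, either way round. A plate that does not fit stays perched on the pins, 9.5 mm higher
- latch_pivot (a point): upright axis of the latch, on the press at x = +90, y = -26 mm, 34.5 mm above the worktop (underside of the latch bar)
- latch_knob (a point): centre of the latch's upright black knob, 12 mm across, from 40.5 to 64.5 mm above the worktop, 36 mm out from the pivot on a dark steel bar 12 mm wide and 6 mm thick; the bar passes 2.5 mm above a seated plate and is stopped by one that is not seated
- latch (a joint): angle of the latch, rad, anticlockwise from above: 0 = bar along the press's +y, beside the plate (open); 1.57 = bar along the press's -x, over the plate (locked). Stops at 0 and 1.65; stays where it is left; turns with about 1 N at the knob
- plate_1_mid (a point): loose dark grey metal press plate, 132 (x) by 96 (y) by 10 mm, 0.3 kg; point half-way up, 18 mm above its underside's centre. On top a centred wooden grip bar, 40 mm along x, 14 mm thick along y, 16 to 36 mm above the underside. Two 10.4 mm through holes on the x centre line, symmetrical about the centre. The three plates differ only in hole spacing, 96, 104 and 112 mm: which is which is not told
- plate_2_mid (a point): loose dark grey metal press plate, 132 (x) by 96 (y) by 10 mm, 0.3 kg; point half-way up, 18 mm above its underside's centre. On top a centred wooden grip bar, 40 mm along x, 14 mm thick along y, 16 to 36 mm above the underside. Two 10.4 mm through holes on the x centre line, symmetrical about the centre. The three plates differ only in hole spacing, 96, 104 and 112 mm: which is which is not told
- plate_3_mid (a point): loose dark grey metal press plate, 132 (x) by 96 (y) by 10 mm, 0.3 kg; point half-way up, 18 mm above its underside's centre. On top a centred wooden grip bar, 40 mm along x, 14 mm thick along y, 16 to 36 mm above the underside. Two 10.4 mm through holes on the x centre line, symmetrical about the centre. The three plates differ only in hole spacing, 96, 104 and 112 mm: which is which is not told
- wood_stamp: turned wooden stamp, 38 mm across and 55 mm tall; a loose bystander; origin at its underside
- jar_amber: small round jar with a black cap, 38 mm across and 60 mm tall; a loose bystander; origin at its underside
- nozzle_3: steel piping nozzle, a cone 24 mm across and 34 mm tall; a loose bystander; origin at its underside

How it is judged (in metres and radians):
On the way, in this order (a step that is already met when the one before it is completed fails the run):
1. the fitting plate is seated flat on the press, over both pins (z of plate_2_mid in the frame of press_seat between 0.015 and 0.0205 m and horizontal distance between plate_2_mid and press_seat below 0.004 m and angle between plate_2_mid's own z axis and vertical below 0.04 rad), for 0.2 s.
2. the latch is turned over the plate (value of joint latch above 1.3 rad), for 0.2 s.
At the end, for the whole second after the job is handed in: Fitting plate flat on the press (centre within 4 mm, underside within 2.5 mm, tilt < 0.04 rad, long axes within 0.06 rad), latch beyond 1.3 rad over it, the other two plates flat on the worktop, grips up (mid points below 24 mm, tilt < 0.1 rad) (all of step 1 and angle between the x axis of plate_2_mid and the x axis of press_bed, either way round below 0.06 rad and value of joint latch above 1.3 rad and height (world z) of each of plate_1_mid, plate_3_mid below 0.024 m and angle between each of plate_1_mid, plate_3_mid's own z axis and vertical below 0.1 rad); the robot touches nothing.
It fails at once if the jar is pushed more than 40 mm or tipped over (distance of jar_amber from where it was at the start of the episode above 0.04 m or angle between jar_amber's own z axis and vertical above 0.6 rad).
It fails at once if the wooden stamp is pushed more than 40 mm or tipped over (distance of wood_stamp from where it was at the start of the episode above 0.04 m or angle between wood_stamp's own z axis and vertical above 0.6 rad).
It fails at once if the piping nozzle is pushed more than 40 mm or tipped over (distance of nozzle_3 from where it was at the start of the episode above 0.04 m or angle between nozzle_3's own z axis and vertical above 0.6 rad).
It also fails if it takes over 72 s, if anything falls off the work surface, if the arm or the gripper's body presses on something with over 40 N, if the wrist force passes 120 N, or if a joint passes its speed limit or range.

### The arm

A 7-joint arm with a two-finger parallel gripper is mounted at the origin on a cart in front of the work surface, level with it; the furniture and walls round the work are solid. World frame = base frame: x ahead of the robot, y to its left, z up, the work surface at z = 0. Lengths are in mm, angles in rad, forces in N, time in s.
With the tool pointing down it reaches from about 400 to 850 mm from the base axis. Payload 4.5 kg.
Tool frame: the origin (TCP) lies midway between the tips of the shut fingers; the grasp point (between the pads) lies 19 mm behind it; z points along the fingers, y is the direction in which the jaws open and shut (so a half turn about z gives the same grasp; the last joint's range is limited). The gripper opens to 88 mm and grips with 3 to 60 N. Pads are 18 mm wide; open, the fingers measure 123 mm over their backs; the gripper's body (75 mm by 187 mm) begins 45 mm behind the grasp point.
Start: joints at [1.256, 0.689, -0.195, 1.565, 0.157, 0.902, -0.215], TCP at [213.636, -587.378, 238.743] pointing down, gripper open.
Joint ranges: [-3.01, 3.01], [-0.46, 2.08], [-1.47, 1.51], [0.13, 2.56], [-1, 4.14], [0.04, 2.09], [-2.66, 2.66]. Speed limits (rad/s): [2.57, 2.57, 3.14, 3.14, 3.14, 3.14, 3.14].

### API

Orientations are given as a unit quaternion [x, y, z, w].
In Python, from rig import robot gives the robot as it stands.
- The arm moves only by the tool servo_tool, never from a script. Its argument "deltas" is a list of rows, each a list of 3 entries, a list of its own where there are three numbers: the shift along the tool's x, y, z in m, then the turn, a rotation vector about the tool's x, y, z in degrees, then the finger opening in m, from 0 to 0.0881. In form: [[[dx, dy, dz], [rx, ry, rz], grip], ...]. A call has 1 to 10 rows; each row is the pose to reach, as a shift and turn from the pose commanded when the call began, along the tool's axes at that moment; what a row does not reach only later rows make up. A row lasts 1/10 s, in which the tool goes at most 50 mm and 8.59 degrees, less where a joint would pass 70% of its speed; a pose out of reach is approached as far as the arm can. A call with a gripper value outside its range is refused whole. The fingers move at their own pace and stop on an object; "force" is the grip in N (left out, the last holds). Time passes only in rows, so rows that repeat a pose let the fingers close. It gives the time, the measured TCP pose, the force and the opening at its end, in the units of the state.
- robot.get_obs(): the state, without advancing time (a new reading comes with each control period).
- robot.snapshot(name): name is "scene" or "top"; returns a dict with "img" (384x512x3 uint8, red, green, blue), "fx", "fy", "cx", "cy" (pixels), "view" (4x4, takes a point from world to camera coordinates). Camera axes: x right, y down, z forward; pixel columns grow to the right and rows downward; lengths in mm; the calibration is good to about 2 mm. A picture is of the moment at which its call begins. There is no depth.
- robot.close_job(): hands the job in, once; it reports no verdict.
The state is a dict: "time_s": time; "joints": joint angles; "joint_vel": joint speeds; "tau": joint torques, N m; "tcp_pos": TCP position; "ee_rot": TCP orientation; "ft_force": force on the tool from outside, world axes, zero at the start; "wrist_torque": the same for the moment, N m; "gripper_width": opening from 0.0 (shut) to 1.0 (fully open).
Only numpy, scipy, OpenCV 4.12 (cv2) and the standard library are available. Lean on these libraries where they do the work, as an engineer would, in place of code of your own. Each camera call takes 0.05 s, during which the arm holds its last target.

## Working session

There is one attempt and no reset: what is moved stays moved. The work goes in short steps, Python scripts to look and compute and a tool call to move; the robot and the scene stay as the last step left them, time stands still between calls to the robot, and variables do not carry over. Pictures are saved under pics/ and viewed, and the job is handed in when it is done.

Besides the shell and the picture viewer there is one more tool, called after "Request:" as a command line: name --argument value ..., lists and objects as JSON in quotes. servo_tool: Moves the arm, as the interface text tells. Its arguments: {"type":"object","properties":{"deltas":{"type":"array","items":{"type":"array"}},"force":{"type":"number"}},"required":["deltas"]}

```bash
ls; mkdir -p pics; python3 - <<'E'
from rig import robot
import cv2,pickle
o=robot.get_obs();print(o)
for n in("scene","top"):
    s=robot.snapshot(n);cv2.imwrite(f"pics/{n}0.png",s["img"][:,:,::-1]);pickle.dump(s,open(f"{n}0.pkl","wb"))
    print(n,s["fx"],s["fy"],s["cx"],s["cy"],s["view"])
E
```

```text
pics
{'time_s': 0.0, 'joints': array([ 1.25579569,  0.68991612, -0.19453607,  1.56635326,  0.15728033,
        0.90249639, -0.21512192]), 'joint_vel': array([-0.00054558,  0.00109363, -0.00055583,  0.00126983,  0.00196308,
       -0.00025597, -0.00059293]), 'tau': array([-4.63009510e-04, -5.27567339e+01, -1.26690824e+00, -1.53430241e+01,
       -5.26000361e-02,  6.43572916e-03,  1.50981064e-04]), 'tcp_pos': array([ 213.3592453 , -586.78118606,  237.95048111]), 'ee_rot': array([ 9.84824440e-01,  1.73551223e-01, -2.07415552e-04, -8.66787703e-04]), 'ft_force': array([0.54209118, 0.00675154, 0.39870597]), 'wrist_torque': array([-0.02328066,  0.11019341,  0.04876862]), 'gripper_width': 1.0005013871352326}
scene 402.1479194864212 402.1479194864212 255.54522632006206 192.0591930473611 [[-6.18604949e-01 -7.85517720e-01 -1.70243652e-02  4.63532912e+02]
 [-3.60715749e-01  3.03184020e-01 -8.82022448e-01  2.25985817e+02]
 [ 6.98005778e-01 -5.39482495e-01 -4.70899747e-01  7.54569659e+02]
 [ 0.00000000e+00  0.00000000e+00  0.00000000e+00  1.00000000e+00]]
top 393.7758461108106 393.7758461108106 256.19392804158883 190.5868410043735 [[-7.93809282e-03 -9.99968236e-01  7.16316364e-04  1.29313655e+02]
 [-9.85905435e-01  7.70673861e-03 -1.67125936e-01  5.76680319e+02]
 [ 1.67115107e-01 -2.03288139e-03 -9.85935296e-01  8.48694444e+02]
 [ 0.00000000e+00  0.00000000e+00  0.00000000e+00  1.00000000e+00]]
```

View pics/top0.png

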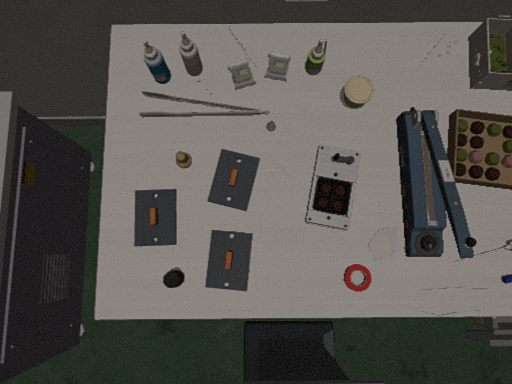

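View pics/scene0.png

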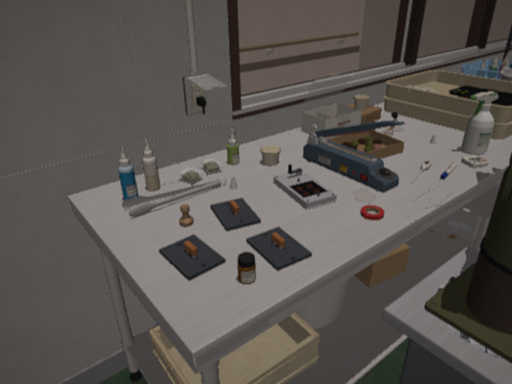

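```bash
cat > h.py <<'E'
import numpy as np,cv2,pickle
def load(n): return pickle.load(open(n+".pkl","rb"))
def ray(s,u,v,z):
    V=s["view"];R=V[:3,:3];t=V[:3,3];c=-R.T@t
    d=R.T@np.array([(u-s["cx"])/s["fx"],(v-s["cy"])/s["fy"],1]);return c+d*(z-c[2])/d[2]
def proj(s,p):
    V=s["view"];q=V[:3,:3]@np.asarray(p,float)+V[:3,3];return np.array([s["cx"]+s["fx"]*q[0]/q[2],s["cy"]+s["fy"]*q[1]/q[2]])
E
python3 - <<'E'
from h import *
s=load("top0");im=s["img"][:,:,::-1]
a=cv2.resize(im[140:300,125:262],None,fx=4.4,fy=3.7*1.19,interpolation=cv2.INTER_CUBIC)[:704]
a=cv2.resize(im[145:297,128:258],None,fx=3.9,fy=3.9,interpolation=cv2.INTER_CUBIC)
cv2.imwrite("pics/c1.png",a)
b=cv2.resize(im[140:235,300:370],None,fx=6,fy=6,interpolation=cv2.INTER_CUBIC)
cv2.imwrite("pics/c2.png",b)
E
```

```text
(no output)
```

View pics/c1.png

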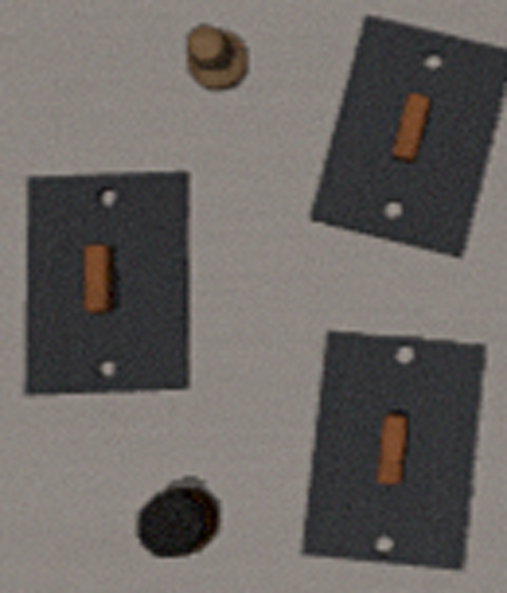

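View pics/c2.png

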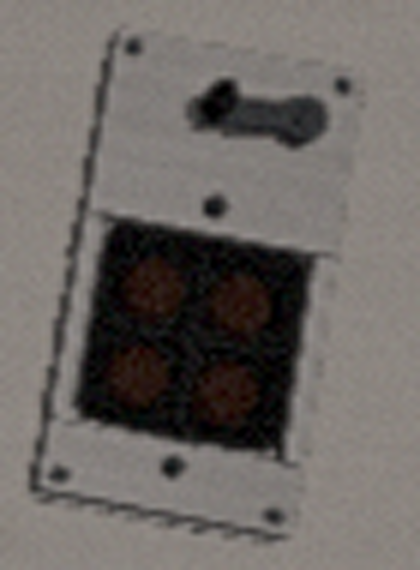

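```bash
cat >> h.py <<'E'
def wc(s,u,v,r,bright):
    g=s["img"].astype(float).mean(2);u0,v0=int(round(u)),int(round(v))
    for _ in range(3):
        yy,xx=np.mgrid[int(round(v))-r:int(round(v))+r+1,int(round(u))-r:int(round(u))+r+1]
        p=g[yy,xx];b=np.median(p)
        w=np.clip((p-b) if bright else (b-p),0,None);w[w<0.35*w.max()]=0
        u=(w*xx).sum()/w.sum();v=(w*yy).sum()/w.sum()
    return u,v
def ori(s,pts):return None
E
python3 - <<'E'
from h import *
s=load("top0")
hsv=cv2.cvtColor(s["img"],cv2.COLOR_RGB2HSV)
P={"left":((155.5,195.5),(155.5,239.5)),"tr":((239,160.5),(228.5,198.5)),"br":((231.5,236),(226.5,284.5))}
for k,(a,b) in P.items():
    A=ray(s,*wc(s,*a,3,True),5);B=ray(s,*wc(s,*b,3,True),5);d=A-B
    print(k,"sp",np.linalg.norm(d).round(1),"mid",((A+B)/2).round(1),"yaw",np.degrees(np.arctan2(d[1],d[0])).round(2))
g=s["img"].astype(float)
# plates: dark mask
m=((g.max(2)<75)).astype(np.uint8);m=cv2.morphologyEx(m,cv2.MORPH_CLOSE,np.ones((5,5)))
for c in cv2.findContours(m,0,2)[0]:
    if 1500<cv2.contourArea(c)<3500:
        r=cv2.minAreaRect(c);bx=np.array([ray(s,*p,10) for p in cv2.boxPoints(r)])
        e=bx[1]-bx[0];f=bx[2]-bx[1]
        if np.linalg.norm(f)>np.linalg.norm(e):e,f=f,e
        print("rect",r[0],bx.mean(0).round(1),np.linalg.norm(e).round(1),np.linalg.norm(f).round(1),(np.degrees(np.arctan2(e[1],e[0]))%180).round(2))
# grips
m=cv2.inRange(hsv,(3,100,60),(20,255,255))
for c in cv2.findContours(m,0,2)[0]:
    if cv2.contourArea(c)>50:
        M=cv2.moments(c);u,v=M["m10"]/M["m00"],M["m01"]/M["m00"];print("grip",u,v,cv2.contourArea(c),ray(s,u,v,36).round(1))
a=wc(s,300+215/6,140+207/6,3,False);b=wc(s,300+172/6,140+466/6,3,False)
for z in(22,27,31.5):
    A=ray(s,*a,z);B=ray(s,*b,z);d=A-B
    print("pins",z,np.linalg.norm(d).round(1),((A+B)/2).round(1),np.degrees(np.arctan2(d[1],d[0])).round(2))
for n,p in {"TL":(115,33),"TR":(358,75),"BL":(33,490),"BR":(288,535)}.items():
    print(n,ray(s,300+p[0]/6,140+p[1]/6,22).round(1))
k=wc(s,300+222/6,140+97/6,3,False);print("knob",ray(s,*k,60).round(1),"piv",ray(s,300+308/6,140+120/6,40).round(1))
E
```

```text
left sp 103.7 mid [523.8 363.6   5. ] yaw 1.52
tr sp 95.6 mid [613.1 178.8   5. ] yaw -14.75
br sp 111.7 mid [423.2 189.7   5. ] yaw -6.07
rect (228.51486206054688, 259.85150146484375) [423.3 189.8  10. ] 131.2 96.3 174.91
rect (154.99998474121094, 216.99998474121094) [523.9 363.   10. ] 132.1 95.1 1.52
rect (233.22488403320312, 179.31610107421875) [612.7 179.3  10. ] 132.8 97.0 166.34
grip 227.8639846743295 259.8180076628352 87.0 [422.8 189.5  36. ]
grip 152.0144144144144 215.86126126126123 92.5 [523.1 363.3  36. ]
grip 232.9125 176.88125 80.0 [612.5 178.6  36. ]
grip 504.8352059925093 169.7322097378277 89.0 [ 624.6 -455.6   36. ]
grip 182.5524256651017 159.52582159624413 106.5 [654.9 296.6  36. ]
grip 492.79624664879356 146.30920464700625 186.5 [ 681.3 -433.6   36. ]
pins 22 104.6 [569.1 -52.4  22. ] -11.34
pins 27 104.0 [568.3 -51.4  27. ] -11.34
pins 31.5 103.5 [567.6 -50.5  31.5] -11.34
TL [690.4 -26.9  22. ]
TR [ 672.4 -122.9   22. ]
BL [508.3  11.1  22. ]
BR [490.2 -86.5  22. ]
knob [652.4 -57.3  60. ] piv [649.7 -97.6  40. ]
```

The left plate at (524, 363) has hole spacing 103.7 mm, so it is the fitting one. The other two measure 95.6 and 111.7 mm and already lie flat. The press is at (568, -51) with yaw -11.3°. I'll go towards the left plate by a waypoint.

```bash
cat > go.py <<'E'
import sys,numpy as np
from scipy.spatial.transform import Rotation as R
from rig import robot
o=robot.get_obs();q=R.from_quat(o["ee_rot"]);M=q.as_matrix()
yaw=np.degrees(np.arctan2(M[1,0],M[0,0]))
print("t",round(o["time_s"],2),"tcp",o["tcp_pos"].round(2),"yaw",yaw.round(2),"tilt",np.degrees(np.arccos(-M[2,2])).round(2),"j",o["joints"].round(2),"F",o["ft_force"].round(1),"T",o["wrist_torque"].round(2),"w",round(o["gripper_width"]*88.1,1))
if len(sys.argv)>4:
    x,y,z,w=map(float,sys.argv[1:5])
    T=R.from_euler("z",w,degrees=True)*R.from_quat([1,0,0,0])
    print("shift m",(M.T@(np.array([x,y,z])-o["tcp_pos"])/1000).round(4),"rot deg",np.degrees((q.inv()*T).as_rotvec()).round(2))
E
python3 go.py 480 -150 238 100
```

```text
t 0.1 tcp [ 213.39 -586.85  238.03] yaw 19.99 tilt 0.09 j [ 1.26  0.69 -0.19  1.57  0.16  0.9  -0.22] F [-1.3  1.1 -0.2] T [-0.02  0.05  0.02] w 87.7
shift m [ 0.3999 -0.3194  0.0005] rot deg [-8.000e-02 -6.000e-02 -8.001e+01]
```

Request:
servo_tool --deltas '[[[0.4,-0.32,0],[0,0,-80],0.088],[[0.4,-0.32,0],[0,0,-80],0.088],[[0.4,-0.32,0],[0,0,-80],0.088],[[0.4,-0.32,0],[0,0,-80],0.088],[[0.4,-0.32,0],[0,0,-80],0.088],[[0.4,-0.32,0],[0,0,-80],0.088],[[0.4,-0.32,0],[0,0,-80],0.088],[[0.4,-0.32,0],[0,0,-80],0.088],[[0.4,-0.32,0],[0,0,-80],0.088],[[0.4,-0.32,0],[0,0,-80],0.088]]'

```text
time_s: 1.1
tcp_pos: [474.2, -158.8, 238.5]
ee_rot: [0.641, 0.767, -0.0, -0.0]
ft_force: [0.8, 0.5, -0.2]
gripper_width: 0.999
```

```bash
python3 go.py 523.5 363.4 120 181.5
```

```text
t 1.1 tcp [ 474.23 -158.79  238.51] yaw 100.2 tilt 0.03 j [ 0.59  0.57 -0.56  1.92  0.43  0.77 -0.04] F [ 0.8  0.5 -0.2] T [-0.07 -0.13 -0.02] w 88.0
shift m [0.5052 0.141  0.1185] rot deg [-2.00e-02 -3.00e-02 -8.13e+01]
```

Request:
servo_tool --deltas '[[[0.498,0.132,0.1],[0,0,-81.5],0.088],[[0.498,0.132,0.1],[0,0,-81.5],0.088],[[0.498,0.132,0.1],[0,0,-81.5],0.088],[[0.498,0.132,0.1],[0,0,-81.5],0.088],[[0.498,0.132,0.1],[0,0,-81.5],0.088],[[0.498,0.132,0.1],[0,0,-81.5],0.088],[[0.498,0.132,0.1],[0,0,-81.5],0.088],[[0.498,0.132,0.1],[0,0,-81.5],0.088],[[0.498,0.132,0.1],[0,0,-81.5],0.088],[[0.498,0.132,0.1],[0,0,-81.5],0.088]]'

```text
time_s: 2.1
tcp_pos: [515.3, 330.1, 142.4]
ee_rot: [-0.015, 1.0, -0.0, -0.0]
ft_force: [0.9, 0.6, -0.1]
gripper_width: 0.995
```

Request:
servo_tool --deltas '[[[0,0,0],[0,0,0],0.088],[[0,0,0],[0,0,0],0.088],[[0,0,0],[0,0,0],0.088],[[0,0,0],[0,0,0],0.088]]'

```text
time_s: 2.5
tcp_pos: [516.0, 326.6, 143.4]
ee_rot: [-0.012, 1.0, -0.001, 0.0]
ft_force: [0.1, 0.0, -0.2]
gripper_width: 0.999
```

```bash
python3 go.py 523.5 363.4 14 181.5
```

```text
t 2.5 tcp [516.01 326.56 143.43] yaw -178.65 tilt 0.11 j [-0.22  0.9  -0.79  1.68  0.78  0.91  0.26] F [ 0.1  0.  -0.2] T [ 0.01 -0.25 -0.01] w 88.0
shift m [-0.0083  0.0369  0.1294] rot deg [-0.1   0.02 -0.15]
```

Request:
servo_tool --deltas '[[[-0.0085,0.037,0.0],[0,0,-0.15],0.088],[[-0.0085,0.037,0.04],[0,0,-0.15],0.088],[[-0.0085,0.037,0.07],[0,0,-0.15],0.088],[[-0.0085,0.037,0.08],[0,0,-0.15],0.088],[[-0.0085,0.037,0.08],[0,0,-0.15],0.088],[[-0.0085,0.037,0.08],[0,0,-0.15],0.088]]'

```text
time_s: 3.1
tcp_pos: [523.7, 366.0, 64.8]
ee_rot: [-0.014, 1.0, 0.001, 0.001]
ft_force: [0.7, 0.1, 0.1]
gripper_width: 1.001
```

```bash
python3 go.py 523.5 363.4 14 181.5;python3 - <<'E'
from h import *
from rig import robot
s=robot.snapshot("top");pickle.dump(s,open("top1.pkl","wb"))
cv2.imwrite("pics/t1.png",cv2.resize(s["img"][150:290,90:250,::-1],None,fx=4,fy=4,interpolation=2))
E
```

```text
t 3.1 tcp [523.7  366.    64.81] yaw -178.42 tilt 0.11 j [-0.31  1.03 -0.72  1.62  0.87  0.83  0.19] F [0.7 0.1 0.1] T [ 0.05 -0.17  0.04] w 88.2
shift m [ 0.0003 -0.0027  0.0508] rot deg [0.07 0.08 0.08]
```

View pics/t1.png

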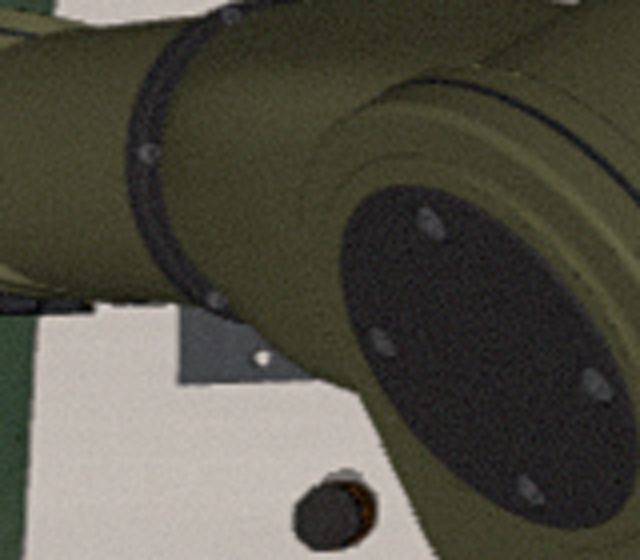

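The arm hides the plate in this view. Only its lower edge and one hole (crop px 262,357) show, and they have not moved. I'll descend and grip.

Request:
servo_tool --deltas '[[[0,-0.002,0.02],[0,0,0],0.06],[[0,-0.002,0.04],[0,0,0],0.06],[[0,-0.002,0.05],[0,0,0],0.06],[[0,-0.002,0.05],[0,0,0],0.06],[[0,-0.002,0.05],[0,0,0],0.06]]'

```text
time_s: 3.65
tcp_pos: [522.9, 364.3, 13.6]
ee_rot: [-0.014, 1.0, 0.0, -0.0]
ft_force: [0.7, -0.4, 0.0]
gripper_width: 0.681
```

```bash
python3 go.py 523.5 363.4 14 181.5
```

```text
t 3.65 tcp [522.95 364.27  13.63] yaw -178.36 tilt 0.02 j [-0.33  1.1  -0.67  1.63  0.93  0.76  0.15] F [ 0.7 -0.4  0. ] T [ 0.07 -0.2  -0.04] w 60.0
shift m [-0.0005 -0.0009 -0.0004] rot deg [ 0.02 -0.    0.14]
```

Request:
servo_tool --deltas '[[[0,-0.0005,0],[0,0,0],0.01],[[0,-0.0005,0],[0,0,0],0.0],[[0,-0.0005,0],[0,0,0],0.0],[[0,-0.0005,0],[0,0,0],0.0],[[0,-0.0005,0],[0,0,0],0.0],[[0,-0.0005,0],[0,0,0],0.0]]' --force 40

```text
time_s: 4.25
tcp_pos: [523.0, 363.8, 13.5]
ee_rot: [-0.014, 1.0, 0.0, 0.0]
ft_force: [0.7, 0.9, -0.2]
gripper_width: 0.159
```

```bash
python3 go.py
```

```text
t 4.25 tcp [523.01 363.81  13.54] yaw -178.36 tilt 0.05 j [-0.33  1.1  -0.67  1.63  0.93  0.76  0.15] F [ 0.7  0.9 -0.2] T [ 0.36 -0.16  0.03] w 14.0
```

Request:
servo_tool --deltas '[[[0,0,-0.03],[0,0,0],0.0],[[0,0,-0.07],[0,0,0],0.0],[[0,0,-0.1],[0,0,0],0.0],[[-0.005,-0.04,-0.1],[0,0,3],0.0],[[-0.01,-0.085,-0.1],[0,0,6],0.0],[[-0.015,-0.13,-0.1],[0,0,9],0.0],[[-0.02,-0.175,-0.1],[0,0,13],0.0],[[-0.025,-0.22,-0.1],[0,0,13],0.0],[[-0.03,-0.26,-0.1],[0,0,13],0.0],[[-0.035,-0.3,-0.1],[0,0,13],0.0]]'

```text
time_s: 5.25
tcp_pos: [566.0, 62.2, 112.9]
ee_rot: [0.099, 0.995, -0.001, -0.001]
ft_force: [1.3, 0.4, -4.4]
gripper_width: 0.155
```

Request:
servo_tool --deltas '[[[0,-0.035,0],[0,0,0],0.0],[[0,-0.07,0],[0,0,0],0.0],[[0,-0.09,0],[0,0,0],0.0],[[0,-0.1,0],[0,0,0],0.0],[[0,-0.1,0],[0,0,0],0.0],[[0,-0.1,0],[0,0,0],0.0]]'

```text
time_s: 5.85
tcp_pos: [547.2, -31.8, 113.6]
ee_rot: [0.098, 0.995, 0.001, 0.0]
ft_force: [-0.7, 0.2, -3.2]
gripper_width: 0.15
```

```bash
python3 go.py 567.5 -51.2 60 168.7
```

```text
t 5.85 tcp [547.21 -31.76 113.58] yaw 168.72 tilt 0.11 j [ 0.39  0.87 -0.73  1.89  0.87  0.73  0.53] F [-0.7  0.2 -3.2] T [ 0.14 -0.16  0.03] w 13.2
shift m [-0.0237 -0.0152  0.0536] rot deg [0.11 0.02 0.02]
```

Request:
servo_tool --deltas '[[[-0.012,-0.008,0],[0,0,0],0.0],[[-0.0235,-0.015,0.01],[0,0,0],0.0],[[-0.0235,-0.015,0.03],[0,0,0],0.0],[[-0.0235,-0.015,0.05],[0,0,0],0.0],[[-0.0235,-0.015,0.05],[0,0,0],0.0],[[-0.0235,-0.015,0.05],[0,0,0],0.0]]'

```text
time_s: 6.45
tcp_pos: [567.1, -51.9, 63.1]
ee_rot: [0.098, 0.995, 0.0, -0.0]
ft_force: [-0.8, 0.2, -3.1]
gripper_width: 0.15
```

```bash
python3 go.py 567.5 -51.2 60 168.7;python3 - <<'E'
from h import *
from rig import robot
for n in("top","scene"):
    s=robot.snapshot(n);pickle.dump(s,open(n+"2.pkl","wb"))
    c=s["img"][110:250,260:420,::-1] if n=="top" else s["img"][120:240,220:380,::-1]
    cv2.imwrite(f"pics/{n}2.png",cv2.resize(c,None,fx=5,fy=5 if n!="top" else 4,interpolation=2))
E
```

```text
t 6.45 tcp [567.11 -51.86  63.13] yaw 168.71 tilt 0.05 j [ 0.39  0.96 -0.68  1.84  0.93  0.69  0.53] F [-0.8  0.2 -3.1] T [ 0.05 -0.17 -0.01] w 13.3
shift m [-0.0003  0.0007  0.0031] rot deg [ 0.03 -0.03  0.01]
```

View pics/top2.png

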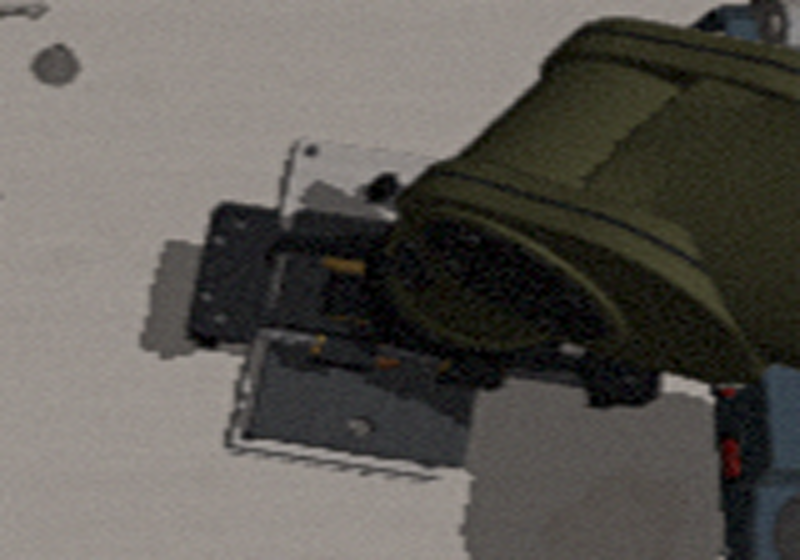

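View pics/scene2.png

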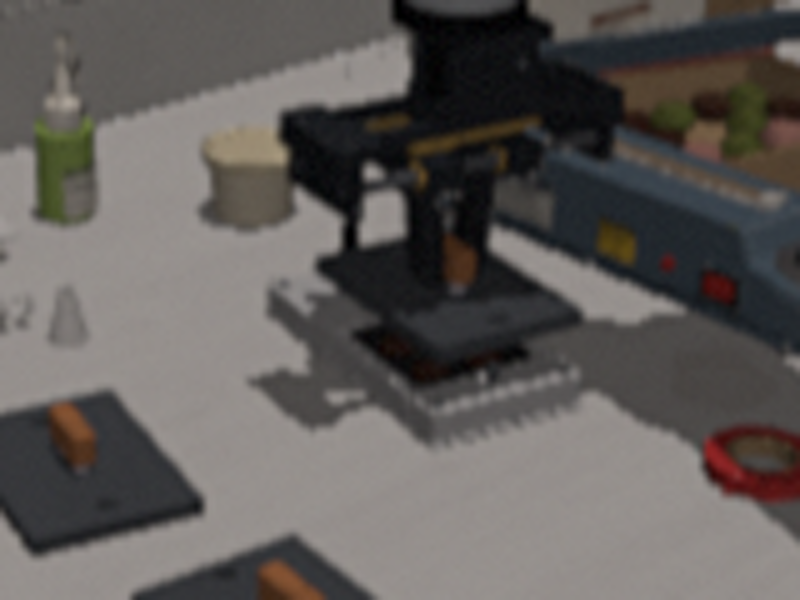

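```bash
python3 - <<'E'
from h import *
s=load("top2")
u,v=wc(s,332,216.2,3,True);print(u,v,ray(s,u,v,54.6).round(1))
d=np.array([.9805,-.1963,0]); c=np.array([568.3,-51.4,0])
print("near pin meas", (c-52*d).round(1))
# plate corners, front edge; bottom-left (243,437) bottom right(465,466) crop
for p in((243,437),(465,466)):print(ray(s,260+p[0]/5,110+p[1]/4,59.6).round(1))
for p in((-66,48),(-66,-48)):
    print("exp",(np.array([567.9,-52.0,0])+p[0]*d+p[1]*np.array([.1963,.9805,0])).round(1))
E
```

```text
331.2173333333333 216.25866666666664 [517.1 -42.7  54.6]
near pin meas [517.3 -41.2   0. ]
[510.3   8.8  59.6]
[493.4 -89.1  59.6]
exp [512.6   8.    0. ]
exp [493.8 -86.1   0. ]
```

The near hole is at (517.1, -42.7) and its pin at (517.3, -41.2). I'll shift about 1 mm in +y, come down to just above the pins, then lower gently.

Request:
servo_tool --deltas '[[[0,0.001,0.006],[0,0,0],0.0],[[0,0.001,0.012],[0,0,0],0.0],[[0,0.001,0.015],[0,0,0],0.0],[[0,0.001,0.018],[0,0,0],0.0],[[0,0.001,0.021],[0,0,0],0.0],[[0,0.001,0.021],[0,0,0],0.0]]'

```text
time_s: 7.15
tcp_pos: [567.1, -51.7, 42.1]
ee_rot: [0.099, 0.995, 0.0, -0.0]
ft_force: [1.2, 0.2, -5.1]
gripper_width: 0.155
```

```bash
python3 go.py 567.7 -51 35.5 168.7
```

```text
t 7.15 tcp [567.12 -51.73  42.07] yaw 168.64 tilt 0.02 j [ 0.37  0.99 -0.65  1.85  0.97  0.66  0.5 ] F [ 1.2  0.2 -5.1] T [ 0.07 -0.2   0.01] w 13.6
shift m [-0.0004  0.0008  0.0066] rot deg [ 0.02 -0.01 -0.06]
```

TCP is at 42 mm with no contact force, below the perched height of 45, so the pins are entering the holes. Continuing down.

Request:
servo_tool --deltas '[[[0,0,0.002],[0,0,0],0.0],[[0,0,0.004],[0,0,0],0.0],[[0,0,0.006],[0,0,0],0.0],[[0,0,0.0065],[0,0,0],0.0],[[0,0,0.0065],[0,0,0],0.0]]'

```text
time_s: 7.65
tcp_pos: [567.2, -51.7, 35.9]
ee_rot: [0.099, 0.995, 0.0, 0.0]
ft_force: [-0.2, 0.7, -3.8]
gripper_width: 0.153
```

```bash
python3 go.py 567.7 -51 35.5 168.7
```

```text
t 7.65 tcp [567.22 -51.73  35.91] yaw 168.64 tilt 0.02 j [ 0.37  1.   -0.64  1.85  0.98  0.65  0.49] F [-0.2  0.7 -3.8] T [ 0.18 -0.22 -0.04] w 13.5
shift m [-0.0003  0.0008  0.0004] rot deg [ 0.01  0.01 -0.06]
```

Nearly seated, and the weight is still carried at -3.8 N. One more millimetre, then release.

Request:
servo_tool --deltas '[[[0,0,0.0006],[0,0,0],0.0],[[0,0,0.0012],[0,0,0],0.0],[[0,0,0.0012],[0,0,0],0.0],[[0,0,0.0005],[0,0,0],0.04],[[0,0,0.0005],[0,0,0],0.06],[[0,0,0.0005],[0,0,0],0.06],[[0,0,0.0005],[0,0,0],0.06]]'

```text
time_s: 8.35
tcp_pos: [567.1, -52.0, 35.4]
ee_rot: [0.099, 0.995, -0.0, -0.0]
ft_force: [0.3, 1.1, -0.7]
gripper_width: 0.493
```

Request:
servo_tool --deltas '[[[0,0,-0.02],[0,0,0],0.06],[[0,0,-0.06],[0,0,0],0.06],[[0,0,-0.1],[0,0,0],0.06],[[-0.04,0,-0.12],[0,0,0],0.06],[[0.04,0,-0.12],[0,0,0],0.06],[[0.09,0.0,-0.12],[0,0,0],0.02],[[0.14,0.0,-0.12],[0,0,0],0.0],[[0.14,0.0,-0.12],[0,0,0],0.0]]'

```text
time_s: 9.15
tcp_pos: [425.7, -24.3, 155.6]
ee_rot: [0.098, 0.995, -0.0, -0.001]
ft_force: [0.1, -0.1, -0.8]
gripper_width: 0.431
```

```bash
python3 go.py;python3 - <<'E'
from h import *
from rig import robot
for n in("top","scene"):
    s=robot.snapshot(n);pickle.dump(s,open(n+"3.pkl","wb"))
    c=s["img"][110:250,260:420,::-1] if n=="top" else s["img"][120:240,220:380,::-1]
    cv2.imwrite(f"pics/{n}3.png",cv2.resize(c,None,fx=5,fy=4 if n=="top" else 5,interpolation=2))
E
```

```text
t 9.15 tcp [425.74 -24.29 155.59] yaw 168.71 tilt 0.17 j [ 0.41  0.69 -0.74  2.21  0.89  0.58  0.37] F [ 0.1 -0.1 -0.8] T [ 0.02 -0.23  0.04] w 38.0
```

View pics/top3.png

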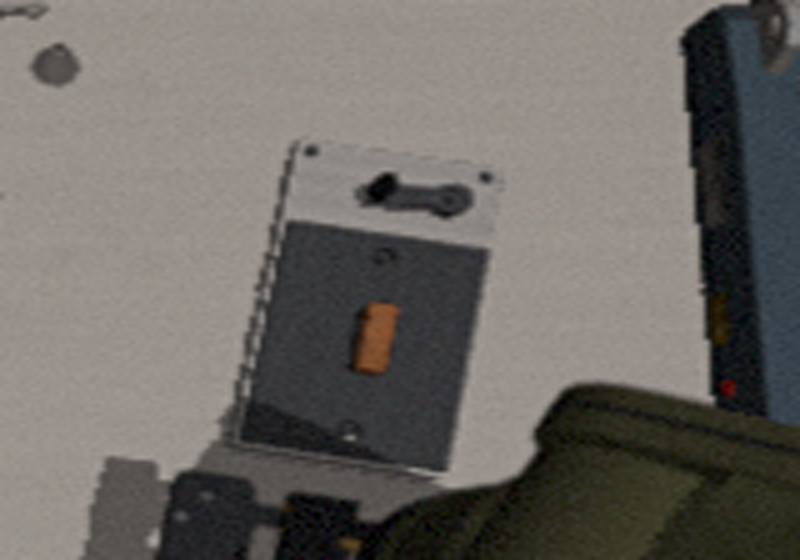

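View pics/scene3.png

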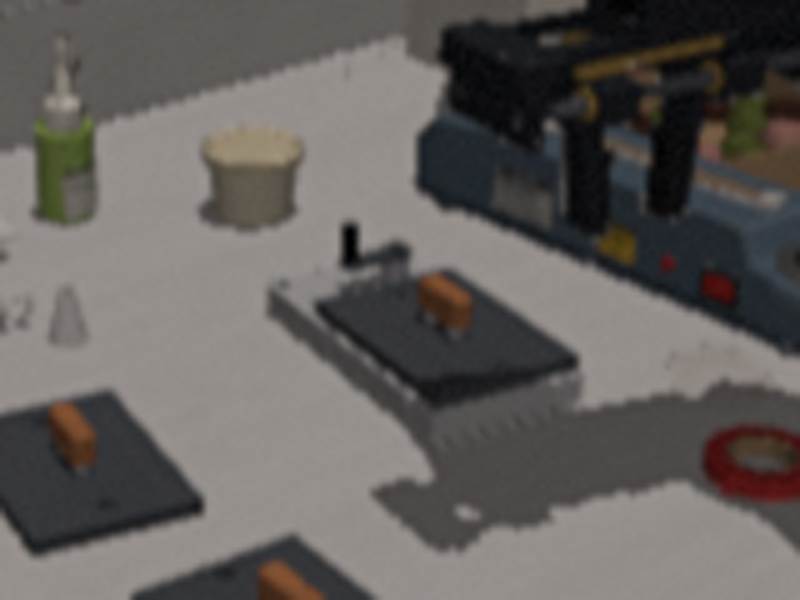

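The plate is seated: it lies flat on the frame in the scene view, and the pins show in both holes in the top view (crop px 385,257 and 350,432). The latch is still open. Next I push the knob with the shut fingers, first from its far (+x) side, then from its +y side.

```bash
cat >> go.py <<'E'
if len(sys.argv)==4: # press-frame target x y z
    a=np.radians(-11.34);p=list(map(float,sys.argv[1:4]))
    W=np.array([568.3+np.cos(a)*p[0]-np.sin(a)*p[1],-51.4+np.sin(a)*p[0]+np.cos(a)*p[1],p[2]])
    T=R.from_euler("z",168.66,degrees=True)*R.from_quat([1,0,0,0])
    print(W.round(1),"shift m",(M.T@(W-o["tcp_pos"])/1000).round(4),"rot deg",np.degrees((q.inv()*T).as_rotvec()).round(2))
E
python3 go.py 114 8 150
```

```text
t 9.25 tcp [424.94 -24.42 155.64] yaw 168.88 tilt 0.31 j [ 0.41  0.69 -0.74  2.21  0.89  0.58  0.37] F [-0.2  1.   0.6] T [ 0.06 -0.22  0.02] w 30.1
[681.6 -66.  150. ] shift m [-0.2599  0.0088  0.0045] rot deg [-0.19 -0.24  0.22]
```

Request:
servo_tool --deltas '[[[-0.05,0.009,0],[0,0,0],0.0],[[-0.1,0.009,0],[0,0,0],0.0],[[-0.15,0.009,0],[0,0,0],0.0],[[-0.2,0.009,0],[0,0,0],0.0],[[-0.24,0.009,0],[0,0,0],0.0],[[-0.26,0.009,0],[0,0,0],0.0],[[-0.26,0.009,0],[0,0,0],0.0],[[-0.26,0.009,0],[0,0,0],0.0]]'

```text
time_s: 10.05
tcp_pos: [686.1, -66.5, 154.9]
ee_rot: [0.099, 0.995, 0.0, -0.001]
ft_force: [-0.5, -0.1, -0.5]
gripper_width: -0.001
```

```bash
python3 go.py 114 8 50;python3 - <<'E'
from h import *
from rig import robot
for n in("scene",):
    s=robot.snapshot(n);cv2.imwrite(f"pics/{n}4.png",cv2.resize(s["img"][60:240,200:440,::-1],None,fx=3.3,fy=3.3,interpolation=2))
E
```

```text
t 10.05 tcp [686.15 -66.55 154.86] yaw 168.62 tilt 0.07 j [ 0.4   0.98 -0.79  1.4   0.73  1.07  0.84] F [-0.5 -0.1 -0.5] T [ 0.06 -0.09  0.01] w -0.1
[681.6 -66.   50. ] shift m [ 0.0044 -0.0004  0.1049] rot deg [ 0.02 -0.07 -0.04]
```

View pics/scene4.png

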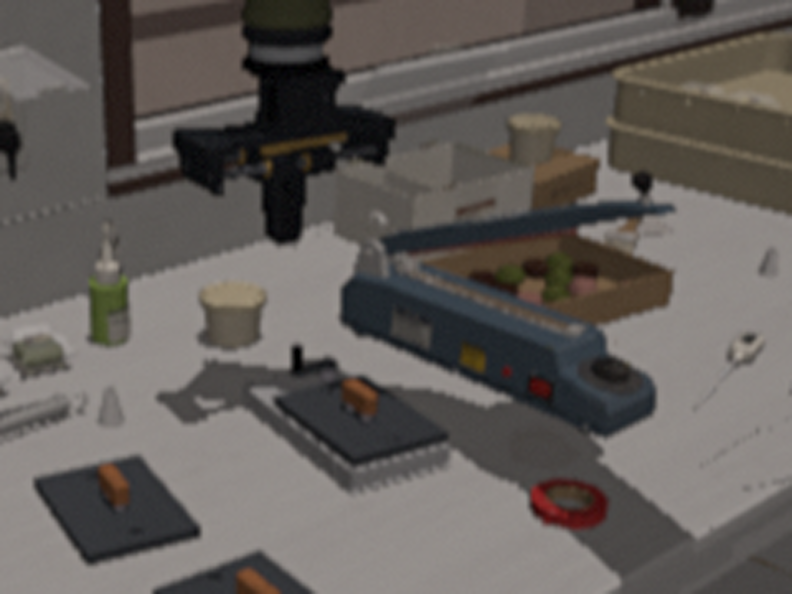

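The space beside the knob (crop px 297,358) is clear and the machine on the right is low. Descending.

Request:
servo_tool --deltas '[[[0.002,0,0.03],[0,0,0],0.0],[[0.002,0,0.06],[0,0,0],0.0],[[0.002,0,0.085],[0,0,0],0.0],[[0.002,0,0.1],[0,0,0],0.0],[[0.002,0,0.105],[0,0,0],0.0],[[0.002,0,0.105],[0,0,0],0.0]]'

```text
time_s: 10.7
tcp_pos: [684.3, -66.1, 50.6]
ee_rot: [0.099, 0.995, 0.0, -0.0]
ft_force: [0.4, 0.3, 1.2]
gripper_width: 0.003
```

```bash
python3 go.py 78 5 50
```

```text
t 10.7 tcp [684.28 -66.12  50.58] yaw 168.66 tilt 0.02 j [ 0.37  1.1  -0.72  1.46  0.84  0.91  0.77] F [0.4 0.3 1.2] T [ 0.04 -0.17  0.03] w 0.3
[645.8 -61.8  50. ] shift m [ 0.0386 -0.0034  0.0006] rot deg [ 0.   -0.02 -0.  ]
```

Request:
servo_tool --deltas '[[[0.006,0,0],[0,0,0],0.0],[[0.012,0,0],[0,0,0],0.0],[[0.017,0,0],[0,0,0],0.0],[[0.021,-0.001,0],[0,0,0],0.0],[[0.025,-0.002,0],[0,0,0],0.0],[[0.029,-0.003,0],[0,0,0],0.0],[[0.033,-0.003,0],[0,0,0],0.0],[[0.036,-0.003,0],[0,0,0],0.0],[[0.039,-0.003,0],[0,0,0],0.0],[[0.039,-0.003,0],[0,0,0],0.0]]'

```text
time_s: 11.7
tcp_pos: [645.9, -63.9, 50.3]
ee_rot: [0.1, 0.995, -0.002, 0.0]
ft_force: [2.4, -4.8, 1.1]
gripper_width: 0.007
```

```bash
python3 go.py 88 40 50;python3 - <<'E'
from h import *
from rig import robot
for n in("scene",):
    s=robot.snapshot(n);cv2.imwrite(f"pics/{n}5.png",cv2.resize(s["img"][120:240,220:380,::-1],None,fx=5,fy=5,interpolation=2))
E
```

```text
t 11.7 tcp [645.9  -63.88  50.33] yaw 168.57 tilt 0.19 j [ 0.38  1.06 -0.7   1.59  0.87  0.83  0.69] F [ 2.4 -4.8  1.1] T [-0.88 -0.7   0.03] w 0.7
[662.4 -29.5  50. ] shift m [-0.0094  0.037   0.0002] rot deg [-0.18  0.07 -0.09]
```

View pics/scene5.png

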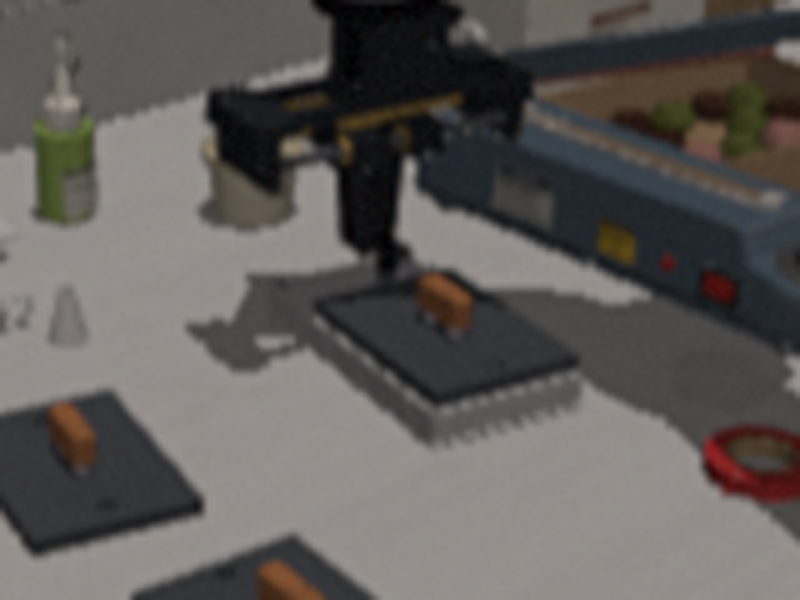

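The knob (now about px 390,255) has swung part way. Next I go round to its +y side and push it home.

Request:
servo_tool --deltas '[[[-0.01,0.005,0],[0,0,0],0.0],[[-0.012,0.025,0],[0,0,0],0.0],[[-0.01,0.04,0],[0,0,0],0.0],[[0.004,0.04,0],[0,0,0],0.0],[[0.018,0.04,0],[0,0,0],0.0],[[0.021,0.04,0],[0,0,0],0.0],[[0.021,0.04,0],[0,0,0],0.0]]'

```text
time_s: 12.45
tcp_pos: [632.4, -17.6, 50.4]
ee_rot: [0.098, 0.995, -0.0, -0.0]
ft_force: [0.9, -0.2, -0.2]
gripper_width: 0.003
```

```bash
python3 go.py 56 -4 50;python3 - <<'E'
from h import *
from rig import robot
for n in("scene","top"):
    s=robot.snapshot(n);c=s["img"][120:240,220:380,::-1] if n=="scene" else s["img"][110:250,260:420,::-1]
    cv2.imwrite(f"pics/{n}6.png",cv2.resize(c,None,fx=5,fy=5 if n=="scene" else 4,interpolation=2))
E
```

```text
t 12.45 tcp [632.37 -17.56  50.42] yaw 168.72 tilt 0.06 j [ 0.32  1.04 -0.69  1.64  0.88  0.8   0.59] F [ 0.9 -0.2 -0.2] T [ 0.03 -0.18  0.03] w 0.3
[622.4 -66.3  50. ] shift m [ 0.0002 -0.0498  0.0004] rot deg [-0.01 -0.06  0.06]
```

View pics/scene6.png

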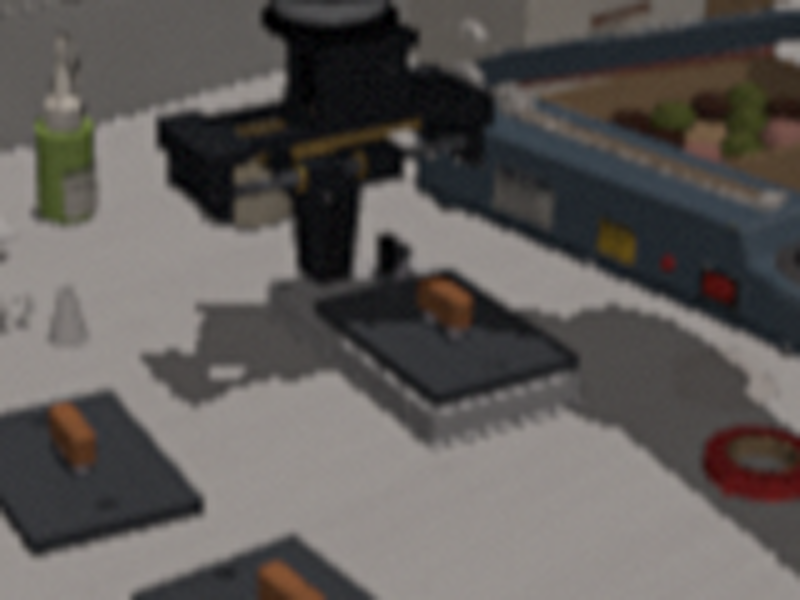

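View pics/top6.png

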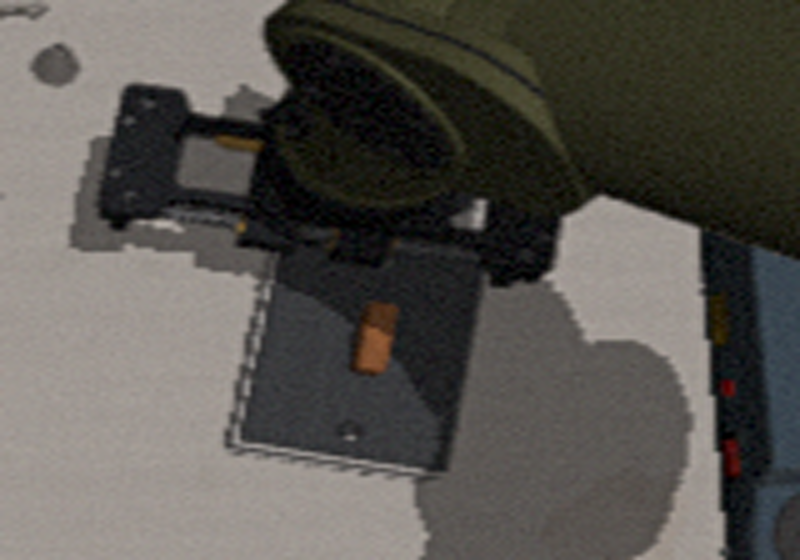

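Request:
servo_tool --deltas '[[[0,-0.008,0],[0,0,0],0.0],[[0,-0.016,0],[0,0,0],0.0],[[0,-0.022,0],[0,0,0],0.0],[[0,-0.028,0],[0,0,0],0.0],[[0,-0.033,0],[0,0,0],0.0],[[0,-0.038,0],[0,0,0],0.0],[[0,-0.042,0],[0,0,0],0.0],[[0,-0.046,0],[0,0,0],0.0],[[0,-0.048,0],[0,0,0],0.0],[[0,-0.048,0],[0,0,0],0.0]]'

```text
time_s: 13.55
tcp_pos: [623.8, -66.6, 50.4]
ee_rot: [0.1, 0.995, -0.001, 0.0]
ft_force: [-0.3, -0.2, -0.1]
gripper_width: 0.004
```

```bash
python3 go.py 56 -8 50;python3 - <<'E'
from h import *
from rig import robot
for n in("scene",):
    s=robot.snapshot(n);c=s["img"][120:240,220:380,::-1]
    cv2.imwrite(f"pics/{n}7.png",cv2.resize(c,None,fx=5,fy=5 if n=="scene" else 4,interpolation=2))
# expected px of knob top at th
a=np.radians(-11.34);d=np.array([np.cos(a),np.sin(a)]);e=np.array([-np.sin(a),np.cos(a)])
for th in(0,.8,1.2,1.4,1.57,1.65):
    p=np.array([568.3,-51.4])+(90-36*np.sin(th))*d+(-26+36*np.cos(th))*e
    print(th,[((proj(s,[*p,z])-[220,120])*5).round() for z in(42,64)])
E
```

```text
t 13.55 tcp [623.76 -66.61  50.4 ] yaw 168.57 tilt 0.08 j [ 0.4   1.03 -0.69  1.66  0.89  0.79  0.65] F [-0.3 -0.2 -0.1] T [ 0.03 -0.2  -0.05] w 0.3
[621.6 -70.3  50. ] shift m [ 0.0014 -0.004   0.0004] rot deg [-0.08  0.03 -0.09]
0 [array([345., 251.]), array([346., 218.])]
0.8 [array([383., 263.]), array([384., 230.])]
1.2 [array([407., 264.]), array([408., 231.])]
1.4 [array([418., 263.]), array([420., 229.])]
1.57 [array([427., 261.]), array([429., 228.])]
1.65 [array([431., 260.]), array([433., 227.])]
```

View pics/scene7.png

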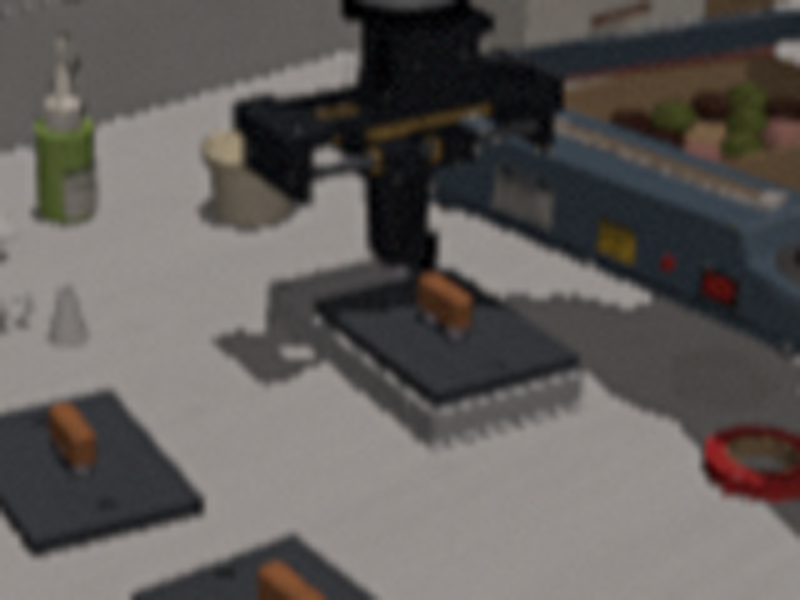

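The knob now sits at px ~(428,250), which puts the latch near 1.5 rad. A small further push to make sure, then retreat.

Request:
servo_tool --deltas '[[[0,-0.001,0],[0,0,0],0.0],[[0,-0.002,0],[0,0,0],0.0],[[0,-0.003,0],[0,0,0],0.0],[[0,-0.003,0],[0,0,0],0.0]]'

```text
time_s: 14.0
tcp_pos: [623.1, -68.3, 50.5]
ee_rot: [0.099, 0.995, -0.0, 0.0]
ft_force: [1.2, 0.5, 0.4]
gripper_width: 0.003
```

Request:
servo_tool --deltas '[[[0,0.01,0],[0,0,0],0.0],[[0,0.025,0],[0,0,0],0.0],[[0,0.03,-0.03],[0,0,0],0.0],[[0,0.03,-0.07],[0,0,0],0.0],[[0,0.03,-0.11],[0,0,0],0.0],[[0.04,0.03,-0.12],[0,0,0],0.0],[[0.09,0.03,-0.12],[0,0,0],0.0],[[0.14,0.03,-0.12],[0,0,0],0.0],[[0.19,0.03,-0.12],[0,0,0],0.0],[[0.19,0.03,-0.12],[0,0,0],0.0]]'

```text
time_s: 15.0
tcp_pos: [432.4, -0.7, 170.1]
ee_rot: [0.094, 0.996, -0.003, -0.005]
ft_force: [1.7, -0.7, 1.0]
gripper_width: 0.003
```

```bash
python3 go.py;python3 - <<'E'
from h import *
from rig import robot
for n in("top","scene"):
    s=robot.snapshot(n);pickle.dump(s,open(n+"8.pkl","wb"));c=s["img"][120:240,220:380,::-1] if n=="scene" else s["img"][110:300,120:400,::-1]
    cv2.imwrite(f"pics/{n}8.png",cv2.resize(c,None,fx=5 if n=="scene" else 2.8,fy=5 if n=="scene" else 2.8,interpolation=2))
E
```

```text
t 15.0 tcp [432.37  -0.71 170.1 ] yaw 169.2 tilt 0.69 j [ 0.38  0.68 -0.78  2.17  0.83  0.64  0.38] F [ 1.7 -0.7  1. ] T [ 0.01 -0.19 -0.03] w 0.3
```

View pics/scene8.png

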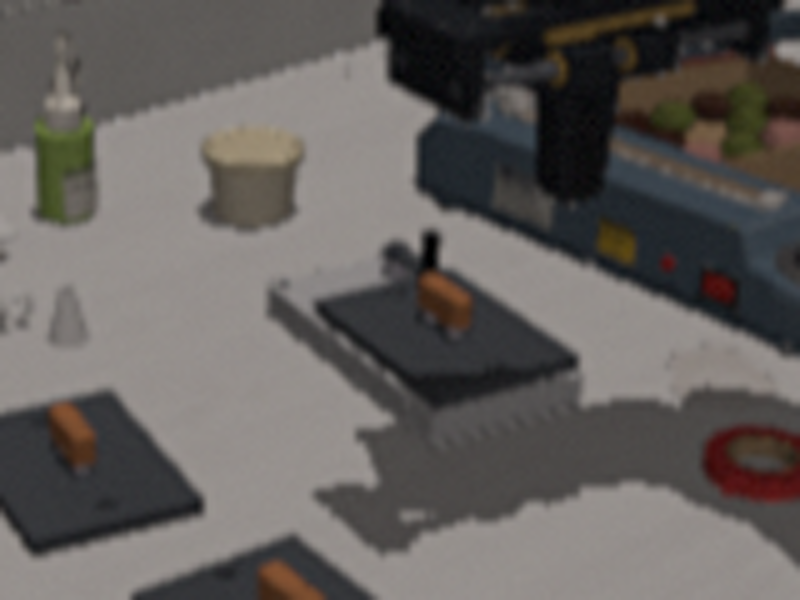

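View pics/top8.png

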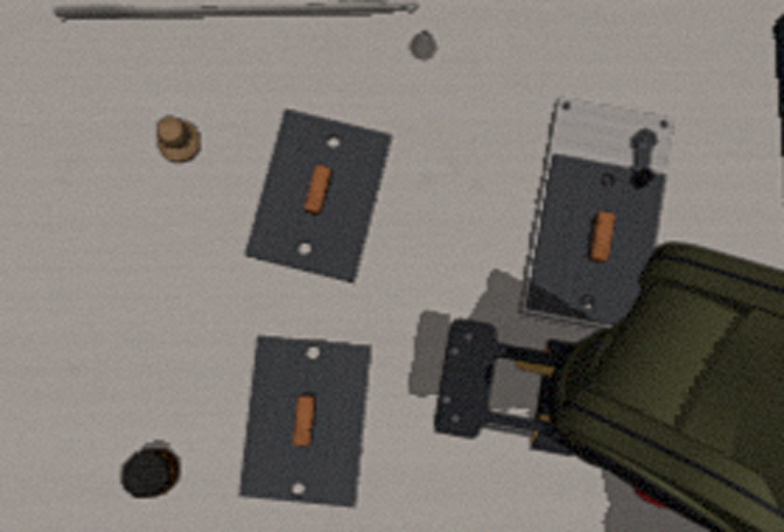

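The latch bar lies over the plate, with the knob at scene px (430,250), about 1.57 rad. The bystanders and the other plates look undisturbed. One last numeric check, then I hand in.

```bash
python3 - <<'E'
from h import *
from rig import robot
s=load("top8");hsv=cv2.cvtColor(s["img"],cv2.COLOR_RGB2HSV);m=cv2.inRange(hsv,(3,100,60),(20,255,255))
for c in cv2.findContours(m,0,2)[0]:
    if cv2.contourArea(c)>50:
        M=cv2.moments(c);u,v=M["m10"]/M["m00"],M["m01"]/M["m00"];print("grip",round(u),round(v),"z58",ray(s,u,v,58).round(1),"z36",ray(s,u,v,36).round(1))
o=robot.get_obs();print(o["joint_vel"].round(3).max(),o["ft_force"].round(1))
E
```

```text
grip 228 260 z58 [423.2 187.8  58. ] z36 [423.1 189.3  36. ]
grip 335 194 z58 [567.2 -52.2  58. ] z36 [570.7 -56.7  36. ]
grip 233 177 z58 [607.9 177.2  58. ] z36 [612.4 178.5  36. ]
grip 183 160 z58 [649.3 291.6  58. ] z36 [654.9 295.7  36. ]
0.025 [ 0.6 -0.5 -0. ]
```

Request:
servo_tool --deltas '[[[0,0,0],[0,0,0],0.0],[[0,0,0],[0,0,0],0.0],[[0,0,0],[0,0,0],0.0]]'

```text
time_s: 15.4
tcp_pos: [444.0, -1.1, 170.4]
ee_rot: [0.1, 0.995, 0.0, 0.001]
ft_force: [-0.5, -0.1, -0.1]
gripper_width: 0.002
```

```bash
python3 -c "
from rig import robot
print(robot.close_job())"
```

```text
the job is handed in; nothing more can be done
None
```

The plate that fits is seated on the press with the latch turned over it, and the job was handed in after about 15.4 s.

- **Choosing the plate:** I measured the hole spacings from the top camera as 103.7, 95.6 and 111.7 mm. The left plate (104 mm) was the one that fits, so I never moved the other two and tried none on.
- **Seating:** The plate dropped over both pins with almost no force. At release the tool was at 35.4 mm, within a millimetre of its height for a seated plate. Afterwards the pins showed in both holes, and the grip centre measured (567.2, -52.2) against a press centre of about (568.3, -51.4), a difference of about 1.4 mm.
- **Latch:** I pushed the knob round with the shut fingers. In the last picture it stands where it should for about 1.57 rad, with the bar over the plate.
- **Other things:** The grips of the other two plates measured within 0.3 mm of where they started. The jar, wooden stamp and nozzle looked undisturbed in the last top picture; I measured only the stamp, which was within about 1 mm. The arm stood clear of everything at hand-in.

No check failed. The camera calibration is only good to about 2 mm, so the image measurements carry that much doubt.

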